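Set the shaker's programme thumbwheel behind its push-to-open hatch

TASK

Push the shaker's clear hatch in near its upper edge so that its catch lets go and it pops ajar, and swing it down fully open. Then roll the numbered thumbwheel behind it with a fingertip until the 7 stands in line with the red marks, clicked home, and leave the hatch open. Leave everything else on and around the shaker where it is.

Things in the scene. Friction and masses are not known exactly. Their poses are not given: they have to be found in the camera images.
- shaker: White plate shaker, 290 mm deep, 220 mm wide, roof 158 mm high, fixed. A control bay 100 mm wide is cut in the upper edge that faces the robot. Origin on the bench below the wheel's axis; its front is 90 mm before the origin, x points to its back, y to the left seen from the robot. A platform (from 32 mm behind the origin, top 184 mm high) with a tip rack overhangs the roof.
- wheel_axis (a point): Centre of the thumbwheel, on its axis. Frame fixed to the shaker, it does not turn with the wheel: z straight out of the bay's sloping mouth, up and towards the robot, 40 degrees from vertical; x up the slope, away from the robot; y along the wheel's axis, level. Black drum, radius 30 mm, 26 mm wide, white digits 0 to 9 every 36 degrees; between them orange ribs 4 mm thick out to 36 mm radius.
- wheel_face (a point): Outermost point of the drum, 30 mm from point wheel_axis along its z, same axes. The digit here, in line with the two red marks beside the wheel, is the one chosen; the ribs then stand 18 degrees to either side. Beside the wheel the bay's black floor lies 12 mm lower. Roof and platform above leave no room for an upright tool: lean it about as the bay does.
- wheel (a joint): Wheel angle, 0.6283 rad per digit: digit 7 at 4.398; stops at 0 and 9. Grows as the face rolls down the slope, towards the robot (-x of wheel_axis). Starts at 3, 4 or 5. Detents pull it to the nearest digit when let go; 2 to 3 N on a rib carries it over. A fingertip 32 mm out from the axis, sweeping a rib from 15 mm above the marks to 13 mm below, moves it exactly one digit.
- roof_edge (a point): Lower front edge of the roof over the bay, at x = 47, z = 47 mm in the frame of point wheel_axis, same axes. The roof (8 mm thick) goes on level from here, away from the robot.
- hatch (a joint): Hatch angle, rad: 0 shut, along the slope; grows as it opens outwards, over and down towards the robot; -0.065 fully pushed in. Pushed to about -0.04 (4 to 6 N near the free edge) the catch lets go; once the finger backs off, a spring pin lifts it to about 0.45 and it rests there. Pulled on towards the robot, beyond 0.87 it falls open by its own weight to its stop at 2.5, level.
- hatch_hinge (a point): Middle of the hatch's hinge, at x = -60, y = 0, z = 55 mm in the frame of point wheel_axis, same axes; the hinge runs along y. The hatch is a flat clear bluish flap, 104 mm from hinge to free edge, 98 mm wide, 5 mm thick. The spring pin that pops it (8 mm thick) stays out afterwards at y = -36 mm, up to 81 mm from the wheel's axis along z.
- push_pad (a point): Where to push: centre of the small blue pad on the hatch's outer face, 88 mm from the hinge; its frame turns with the hatch, z out of the outer face, x towards the free edge.
- hatch_edge (a point): Middle of the free edge of the hatch (blue strip); its frame turns with the hatch: x from hinge to free edge, z out of the outer face. When ajar it stands about 45 mm out of the slope; the gap behind it, before the roof's edge, lets in a fingertip from above.
- tip_rack: Bystander: grey and orange rack of pipette tips, 80 x 118 x 44 mm, loose on the aluminium platform on top of the shaker; origin in the centre of its underside.
- tube_a: Bystander: standing tube with blue cap, 35 mm wide, 115 mm tall, beside the shaker; origin in the centre of its underside.
- tube_b: Bystander: standing tube with orange cap, 35 mm wide, 115 mm tall, beside the shaker; origin in the centre of its underside.
- bottle: Bystander: glass bottle with blue cap, 64 mm wide, 140 mm tall, beside the shaker; origin in the centre of its underside.
- well_plate: Bystander: white well plate, 127 x 85 x 14 mm, lying on the bench before the shaker to one side; origin in the centre of its underside.
- marker: Bystander: blue marker pen, 139 mm long, 12 mm thick, lying on the bench before the shaker to one side; origin in its underside.

How it is judged:
By the outcome, as a careful person would: the job done as asked, in the order asked, and still so for the second after the job is handed in, with the robot touching nothing.
It also fails if it takes over 58 s, if anything falls off the work surface, if the arm or the gripper's body presses on something with over 40 N, if the wrist force passes 120 N, or if a joint passes its speed limit or range.

ROBOT

A 6-joint arm with a two-finger parallel gripper is mounted at the origin on the work surface. World frame = base frame: x ahead of the robot, y to its left, z up, the work surface at z = 0. Lengths are in mm, angles in rad, forces in N, time in s.
With the tool pointing down it reaches from about 350 to 725 mm from the base axis. Payload 4.3 kg.
Tool frame: the origin (TCP) lies midway between the tips of the shut fingers; the grasp point (between the pads) lies 19 mm behind it; z points along the fingers, y is the line along which they close (so a half turn about z gives the same grasp; the last joint's range is limited). The gripper opens to 85 mm and grips with 20 to 120 N. Pads are 22 mm wide; open, the fingers measure 114 mm over their backs; the gripper's body (76 mm by 85 mm) begins 54 mm behind the grasp point. The pads swing forward as they close: fully open they stand 13 mm farther back than shut.
Start: joints at [1.199, 0.377, 0.081, 1.274, 0, 1.46], TCP at [148.827, 555.443, 231.329] pointing down, gripper open.
Joint ranges: [-2.72, 2.72], [-0.84, 1.66], [-1.02, 1.22], [-1.77, 2.12], [-1.37, 1.28], [-3.14, 3.14]. Speed limits (rad/s): [2.57, 2.57, 3.14, 3.14, 3.14, 3.14].

INTERFACE

Orientations are given as a unit quaternion [w, x, y, z].
In Python, from station import arm gives the robot as it stands. Calls block until the motion is done:
- arm.move_pose(position, orientation): joint-space move of the TCP to a pose.
- arm.line_to(position, attitude=None, vel=150, until_force=None): straight line of the TCP; attitude=None keeps the orientation; vel is the mean speed in mm/s. With until_force (N) it stops when the force on the tool has changed by that much, and returns True; else False.
- arm.set_joints(angles): joint-space move.
- arm.open_gripper() and arm.grab(): open the fingers fully, or close them until they stop; the grip force is fixed at half the most.
- arm.wait(seconds).
- arm.inverse_kinematics(position, orientation): joint angles nearest the present ones, or None.
- arm.get_obs(): the state.
- arm.snapshot(name): name is "scene" or "side" or "wrist"; returns the picture (480x640x3 uint8, red, green, blue); there is no depth.
- arm.get_calibration(name): a dict with "camera_matrix" (3x3 intrinsics, pixels), "dist" ([k1, k2, p1, p2, k3] as OpenCV has them; the pictures are not rectified), "eye" and "rotation" of the camera in the world. Camera axes: x right, y down, z forward; pixel columns grow to the right and rows downward; lengths in mm; the calibration is good to about 2 mm. A picture is of the moment at which its call begins: read the wrist's pose just before it. get_calibration takes no time and is no camera call; for the wrist camera it gives the pose at the moment of the call.
A pose or a line that the arm cannot do raises arm.MotionError and nothing moves.
- arm.sign_off(): hands the job in; it is judged then, once.
The state is a dict: "time": time; "qpos": joint angles; "qvel": joint speeds; "effort": joint torques, N m; "ee_pos": TCP position; "orientation": TCP orientation; "contact_force": force on the tool from outside, world axes, zero at the start; "ft_torque": the same for the moment, N m; "grip_width": finger opening in mm; "grip_force": force on a finger pad.
Only numpy, scipy, OpenCV 4.12 (cv2) and the standard library are available. Lean on these libraries where they do the work, as an engineer would, in place of code of your own. Each camera call takes 0.05 s, during which the arm holds its last target. There are 200 camera calls.

## Working session

There is one attempt and no reset: what is moved stays moved. The work goes in short steps, each a Python script; the robot and the scene stay as the last script left them, time stands still between calls to the robot, and variables do not carry over. Pictures are saved under pics/ and viewed, at most 10 in all, crops included, and the job is handed in when it is done.

```bash
mkdir -p pics; ls; python3 - <<'E'
from station import arm
import cv2
for n in("scene","side"):
    cv2.imwrite(f"pics/{n}0.png",arm.snapshot(n)[:,:,::-1]); c=arm.get_calibration(n); print(n,c)
print(arm.get_obs())
E
```

```text
pics
scene {'camera_matrix': array([[499.7404132 ,   0.        , 321.08515358],
       [  0.        , 499.7404132 , 234.15012314],
       [  0.        ,   0.        ,   1.        ]]), 'dist': array([-0.03523444,  0.        ,  0.        ,  0.        ,  0.        ]), 'eye': array([1025.46210076,  133.79942245,  909.40208337]), 'rotation': array([-0.17156287,  0.57201605,  0.77170119, -0.21872607])}
side {'camera_matrix': array([[519.23014685,   0.        , 323.06687227],
       [  0.        , 519.23014685, 234.45132634],
       [  0.        ,   0.        ,   1.        ]]), 'dist': array([0.04370303, 0.        , 0.        , 0.        , 0.        ]), 'eye': array([ 254.12288002, -595.60132288,  978.23025202]), 'rotation': array([-0.31651728,  0.92014229, -0.21792095,  0.07526914])}
{'time': 0.1, 'qpos': array([1.19870422e+00, 3.77953130e-01, 7.98254675e-02, 1.27439593e+00,
       1.52583561e-05, 1.46050261e+00]), 'qvel': array([-0.00061155, -0.00175378,  0.00120744,  0.00010403, -0.00213396,
        0.00055608]), 'effort': array([ 1.71972451e-04, -4.64696145e+01,  2.70581585e+01,  1.20380893e-02,
       -2.13724247e-04, -1.39193446e-05]), 'ee_pos': array([148.60396308, 554.89241558, 230.5009027 ]), 'orientation': array([-2.13696133e-04,  1.30525653e-01,  9.91444556e-01, -8.36809288e-04]), 'contact_force': array([ 0.54094527,  0.31986712, -0.94378083]), 'ft_torque': array([ 0.01650358, -0.03905841,  0.01765079]), 'grip_force': 0.0, 'grip_width': 84.95248709741355}
```

View pics/scene0.png

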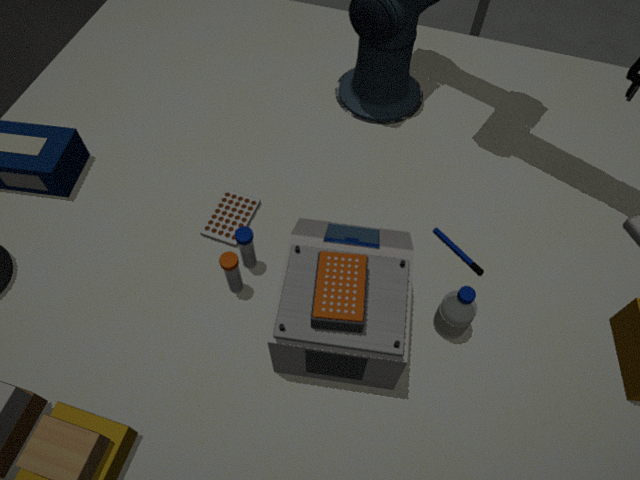

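View pics/side0.png

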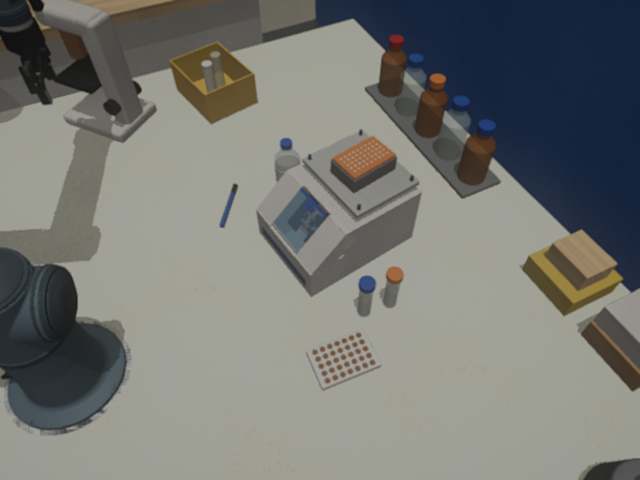

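Scene: shaker in the middle, back-bottom corners at about (272,370) and (405,388). Side: front-right bottom corner at (316,289), back-right at (413,232), and hatch shut at about (300,220).

```bash
cat > h.py <<'E'
import numpy as np, cv2
from scipy.spatial.transform import Rotation as R
from scipy.optimize import least_squares
def rot(q): return R.from_quat([q[1],q[2],q[3],q[0]])
def proj(c,P):
    Rw=rot(c["rotation"]).as_matrix() if np.size(c["rotation"])==4 else c["rotation"]
    pc=(np.atleast_2d(P)-c["eye"])@Rw
    return cv2.projectPoints(pc.reshape(-1,1,3),np.zeros(3),np.zeros(3),c["camera_matrix"],c["dist"])[0].reshape(-1,2)
def sh2w(s,P):  # shaker frame -> world, s=(x,y,yaw)
    return R.from_euler('z',s[2]).apply(np.atleast_2d(P))+[s[0],s[1],0]
def fit(obs,s0):  # obs: list of (calib, shaker pt, pixel)
    f=lambda s: np.concatenate([proj(c,sh2w(s,p))[0]-u for c,p,u in obs])
    r=least_squares(f,s0,x_scale=[10,10,.1],loss='soft_l1'); return r.x,f(r.x).reshape(-1,2)
E
python3 - <<'E'
from station import arm
from h import *
S=arm.get_calibration("side");C=arm.get_calibration("scene")
obs=[(S,[-90,-110,0],[316,289]),(S,[200,-110,0],[413,232]),(C,[200,-110,0],[272,370]),(C,[200,110,0],[405,388])]
s,r=fit(obs,[550,0,0]);print(s,r)
for n in("side","scene"):
    im=cv2.imread(f"pics/{n}0.png")
    x0,y0=(240,120) if n=="side" else (255,190)
    cv2.imwrite(f"pics/{n}0c.png",cv2.resize(im[y0:y0+200,x0:x0+200],None,fx=3,fy=3,interpolation=cv2.INTER_CUBIC))
E
```

```text
[5.71811309e+02 6.53393442e+01 1.97758785e-01] [[-0.44809909  7.66924742]
 [-1.33185406  0.47372405]
 [ 7.00451386  6.88589149]
 [-5.43582503  0.50886518]]
```

View pics/side0c.png

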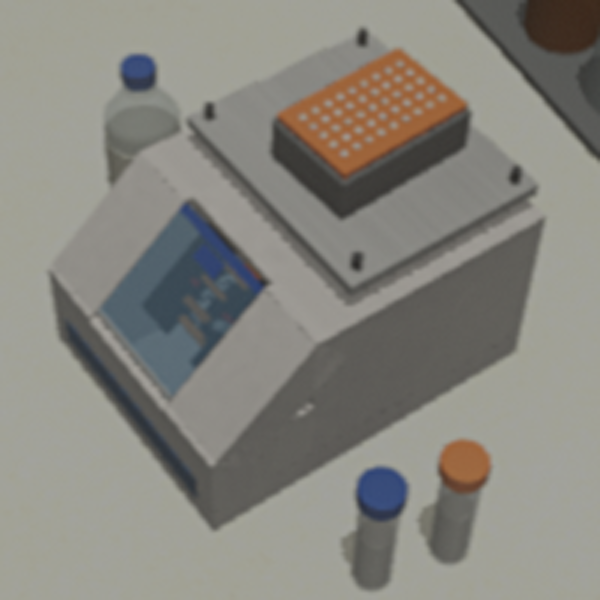

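Hatch corners in the crop: free edge (188,203) and (268,290), hinge edge (100,313) and (170,397). Bottom corners: (62,335), (217,528) and (518,350). The roof's back-right corner is at (545,215).

```bash
cat >> h.py <<'E'
c4,s4=np.cos(np.radians(40)),np.sin(np.radians(40))
AX=np.array([0,0,83.8]); UX=np.array([c4,0,s4]); UZ=np.array([-s4,0,c4]); UY=np.array([0,1.,0])
def wf(x,y,z): return AX+x*UX+y*UY+z*UZ   # wheel_axis frame -> shaker frame
E
python3 - <<'E'
from station import arm
from h import *
S=arm.get_calibration("side")
m=lambda a,b:np.array([240+(a+.5)/3-.5,120+(b+.5)/3-.5])
obs=[(S,[-90,110,0],m(62,335)),(S,[-90,-110,0],m(217,528)),(S,[200,-110,0],m(518,350)),(S,[200,-110,158],m(545,215)),
(S,wf(44,-49,57.5),m(268,290)),(S,wf(44,49,57.5),m(188,203)),(S,wf(-60,49,57.5),m(100,313)),(S,wf(-60,-49,57.5),m(170,397))]
s,r=fit(obs,[570,65,.2]);print(s,r)
# wrist view pose: look along -UZ, candidates
o=arm.get_obs(); c=arm.get_calibration("wrist"); print(c)
T=rot(o["orientation"]).as_matrix(); Rc=rot(c["rotation"]).as_matrix() if np.size(c["rotation"])==4 else c["rotation"]
print("cam in tool",T.T@(c["eye"]-o["ee_pos"]),"\n",T.T@Rc)
Rs=R.from_euler('z',s[2]).as_matrix()
for yaxis in(1,-1):
  for lean in(40,30,20,10,0):
    l=np.radians(lean); z=Rs@np.array([np.sin(l),0,-np.cos(l)]); y=yaxis*Rs@UY; 
    M=np.stack([np.cross(y,z),y,z],1); q=R.from_matrix(M).as_quat()[[3,0,1,2]]
    for y in (0,):
     for p in([0,0,40],[0,0,57],[40,0,60],[0,0,180]):
      j=arm.inverse_kinematics(sh2w(s,wf(*p))[0],q); print(yaxis,lean,p,None if j is None else np.round(j,2))
E
```

```text
[5.70603438e+02 6.59264829e+01 1.45396751e-01] [[-0.38048609  0.40704447]
 [-0.46358593  0.86540014]
 [-0.03437794  0.05678646]
 [ 1.05382739 -0.16607566]
 [-0.61849585 -0.76693171]
 [-0.1842744  -0.23494839]
 [ 0.02840818 -0.96912694]
 [ 1.03971591  0.4661101 ]]
{'camera_matrix': array([[394.87255313,   0.        , 319.50241934],
       [  0.        , 394.87255313, 236.9656497 ],
       [  0.        ,   0.        ,   1.        ]]), 'dist': array([-0.03215982,  0.        ,  0.        ,  0.        ,  0.        ]), 'eye': array([ 82.31928538, 572.61153627, 373.04215927]), 'rotation': array([0.1103859 , 0.78551564, 0.60314019, 0.08367816])}
cam in tool [  68.64138822   -0.28477109 -142.5268897 ] 
 [[ 3.91110553e-04 -9.61570622e-01 -2.74557438e-01]
 [ 9.99999923e-01  3.70681524e-04  1.26290731e-04]
 [-1.96640873e-05 -2.74557466e-01  9.61570693e-01]]
1 40 [0, 0, 40] None
1 40 [0, 0, 57] None
1 40 [40, 0, 60] [-0.08 -0.04 -0.95 -0.02  0.14 -0.17]
1 40 [0, 0, 180] [-0.17 -0.4  -0.98  0.32  0.2  -0.24]
1 30 [0, 0, 40] [-0.06  0.05 -0.85  0.16  0.1  -0.18]
1 30 [0, 0, 57] [-0.07  0.   -0.85  
[... 1117 characters left out ...]
 [-0.12 -0.28 -0.8   0.55  0.13  2.91]
-1 20 [0, 0, 40] [-0.04  0.13 -0.64  0.45  0.06  2.97]
-1 20 [0, 0, 57] [-0.04  0.1  -0.64  0.48  0.06  2.97]
-1 20 [40, 0, 60] [-0.03  0.12 -0.53  0.57  0.06  2.98]
-1 20 [0, 0, 180] [-0.08 -0.15 -0.62  0.76  0.08  2.93]
-1 10 [0, 0, 40] [-0.02  0.25 -0.43  0.72  0.03  2.98]
-1 10 [0, 0, 57] [-0.02  0.22 -0.44  0.74  0.03  2.98]
-1 10 [40, 0, 60] [-0.01  0.25 -0.32  0.83  0.03  2.99]
-1 10 [0, 0, 180] [-0.05 -0.01 -0.44  0.97  0.03  2.94]
-1 0 [0, 0, 40] [-0.    0.39 -0.22  0.97  0.    2.99]
-1 0 [0, 0, 57] [-0.01  0.36 -0.23  0.99  0.    2.99]
-1 0 [40, 0, 60] [ 0.    0.39 -0.1   1.08  0.    3.  ]
-1 0 [0, 0, 180] [-0.03  0.15 -0.25  1.17  0.    2.97]
```

```bash
cat >> h.py <<'E'
s=np.array([570.6,65.93,0.1454])
def Q(lean,sgn=1): # tool y in the slope plane
    l=np.radians(lean); Rs=R.from_euler('z',s[2]).as_matrix()
    z=Rs@np.array([np.sin(l),0,-np.cos(l)]); x=sgn*(Rs@UY); M=np.stack([x,np.cross(z,x),z],1)
    return R.from_matrix(M).as_quat()[[3,0,1,2]]
def W(x,y,z): return sh2w(s,wf(x,y,z))[0]
def inv(p): # world -> wheel frame
    v=R.from_euler('z',-s[2]).apply(np.asarray(p)-[s[0],s[1],0])-AX
    return np.array([v@UX,v@UY,v@UZ])
E
python3 - <<'E'
from station import arm
from h import *
for sg in(1,-1):
  for lean in(40,37,34,30):
    print(sg,lean,[None if (j:=arm.inverse_kinematics(W(*p),Q(lean,sg))) is None else np.round(j,2).tolist() for p in([0,0,180],[28,0,57],[25,0,32],[-14,0,32],[-50,0,90])])
arm.grab()
arm.move_pose(W(-10,0,170),Q(34,1 if arm.inverse_kinematics(W(-10,0,170),Q(34,1))[5]>0 else -1))
c=arm.get_calibration("wrist");im=arm.snapshot("wrist");cv2.imwrite("pics/w1.png",im[:,:,::-1])
o=arm.get_obs();print(o["time"],o["ee_pos"],o["qpos"],o["grip_width"])
print(proj(c,[W(28,0,57.5),W(44,49,57.5),W(44,-49,57.5),W(-60,49,57.5),W(-60,-49,57.5),o["ee_pos"]]))
E
```

```text
1 40 [[-0.17, -0.4, -0.98, 0.32, 0.2, 1.33], [-0.08, -0.04, -0.98, -0.05, 0.14, 1.4], [-0.07, 0.03, -0.98, -0.13, 0.14, 1.4], None, None]
1 37 [[-0.15, -0.37, -0.93, 0.39, 0.18, 1.33], [-0.07, -0.03, -0.92, 0.05, 0.13, 1.4], [-0.06, 0.04, -0.92, -0.03, 0.13, 1.4], None, None]
1 34 [[-0.14, -0.33, -0.87, 0.46, 0.16, 1.33], [-0.06, -0.01, -0.86, 0.14, 0.12, 1.4], [-0.06, 0.05, -0.86, 0.07, 0.11, 1.4], [-0.07, 0.04, -0.96, -0.02, 0.12, 1.39], None]
1 30 [[-0.12, -0.28, -0.8, 0.55, 0.13, 1.34], [-0.06, 0.02, -0.77, 0.26, 0.1, 1.4], [-0.05, 0.08, -0.78, 0.2, 0.1, 1.4], [-0.06, 0.06, -0.88, 0.11, 0.1, 1.39], [-0.11, -0.11, -0.97, 0.2, 0.12, 1.35]]
-1 40 [[-0.17, -0.4, -0.98, 0.32, 0.2, -1.81], [-0.08, -0.04, -0.98, -0.05, 0.14, -1.74], [-0.07, 0.03, -0.98, -0.13, 0.14, -1.74], None, None]
-1 37 [[-0.15, -0.37, -0.93, 0.39, 0.18, -1.81], [-0.07, -0.03, -0.92, 0.05, 0.13, -1.75], [-0.06, 0.04, -0.92, -0.03, 0.13, -1.74], None, None]
-1 34 [[-0.14, -0.33, -0.87, 0.46, 0.16, -1.81], [-0.06, -0.01, -0.86, 0.14, 0.12, -1.75], [-0.06, 0.05, -0.86, 0.07, 0.11, -1.74], [-0.07, 0.04, -0.96, -0.02, 0.12, -1.75], None]
-1 30 [[-0.12, -0.28, -0.8, 0.55, 0.13, -1.8], [-0.06, 0.02, -0.77, 0.26, 0.1, -1.75], [-0.05, 0.08, -0.78, 0.2, 0.1, -1.74], [-0.06, 0.06, -0.88, 0.11, 0.1, -1.75], [-0.11, -0.11, -0.97, 0.2, 0.12, -1.79]]
3.025 [455.36578358  49.47161426 208.01427795] [-0.13968044 -0.32353412 -0.90617588  0.41341154  0.15865918  1.33148068] 0.05294063425109458
[[392.56754965 234.19794901]
 [422.54482406 159.0011013 ]
 [412.27309064 303.37436135]
 [258.6828634  157.31459691]
 [264.25158029 296.74452082]
 [317.86099455 306.00425567]]
```

View pics/w1.png

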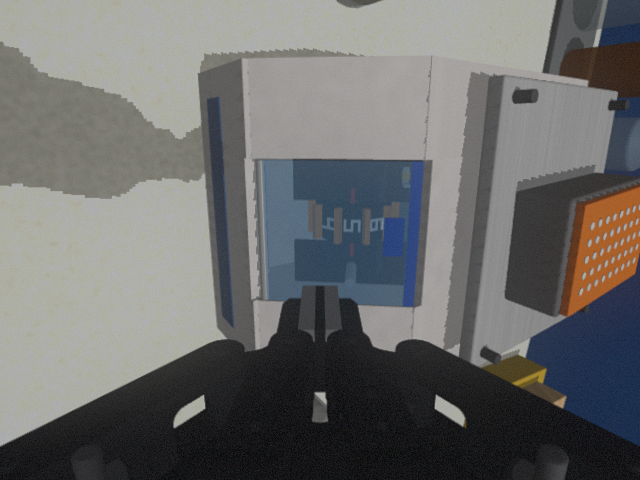

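Wrist picture: hatch shut, blue pad at (393,237), free edge strip at column 417. The model predicts these within about 2 px. The shut fingertip is about 15 mm thick along the slope. Now the push.

```bash
python3 - <<'E'
from station import arm
from h import *
q=Q(35,1)
arm.move_pose(W(28,-1,85),q); arm.line_to(W(28,-1,64),vel=80)
f0=arm.get_obs()["contact_force"]
for z in (60,59,58,57,56,55,54,53,52):
    h=arm.line_to(W(28,-1,z),vel=30,until_force=14); o=arm.get_obs()
    print(z,h,inv(o["ee_pos"]).round(1),np.linalg.norm(o["contact_force"]-f0).round(1))
    if h: break
arm.line_to(W(28,-1,115),vel=100)
arm.line_to(W(-10,0,170),vel=150)
cv2.imwrite("pics/w2.png",arm.snapshot("wrist")[:,:,::-1])
print(arm.get_obs()["time"])
E
```

```text
60 False [28.6 -1.1 60.2] 1.5
59 False [28.6 -1.1 59.2] 4.1
58 False [28.6 -1.1 58. ] 3.9
57 False [28.5 -1.1 57. ] 3.6
56 False [28.4 -1.1 56. ] 3.3
55 False [28.3 -1.  55. ] 3.3
54 False [27.9 -1.  53.9] 3.2
53 False [28.  -1.  53.4] 12.6
52 False [28.  -1.  53.1] 26.1
7.6
```

View pics/w2.png

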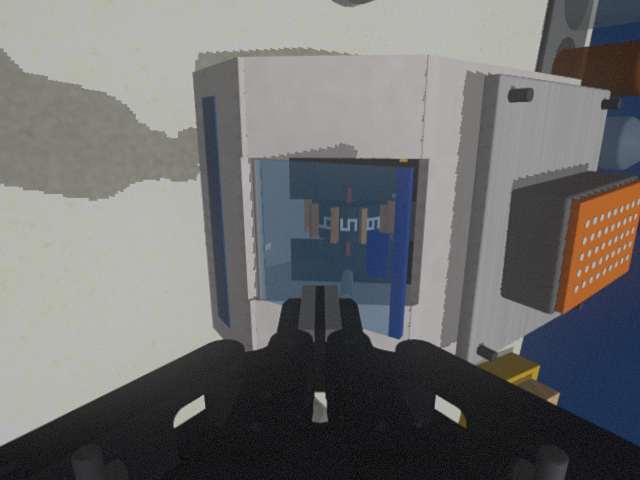

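The hatch is ajar, with its edge strip at column 403 and tilted out. The digit at the marks (349,225) looks like 5. Next I hook the free edge and pull it over.

```bash
python3 - <<'E'
from station import arm
from h import *
q=Q(30,1)
arm.move_pose(W(52,0,140),q); print(arm.line_to(W(52,0,88),vel=100,until_force=10))
print(arm.line_to(W(-38,0,90),vel=80,until_force=25)); o=arm.get_obs(); print(inv(o["ee_pos"]),o["contact_force"])
arm.line_to(W(-20,0,150),vel=150)
arm.move_pose(W(-10,0,170),Q(34,1)); arm.wait(.3)
im=arm.snapshot("wrist")[:,:,::-1]; cv2.imwrite("pics/w3.png",cv2.resize(im[130:350,180:460],None,fx=2.7,fy=2.7,interpolation=cv2.INTER_CUBIC))
print(arm.get_obs()["time"])
E
```

```text
False
True
[44.26835268 -0.50806888 90.02219654] [0.66005405 0.39090575 3.28267506]
10.4917
```

View pics/w3.png

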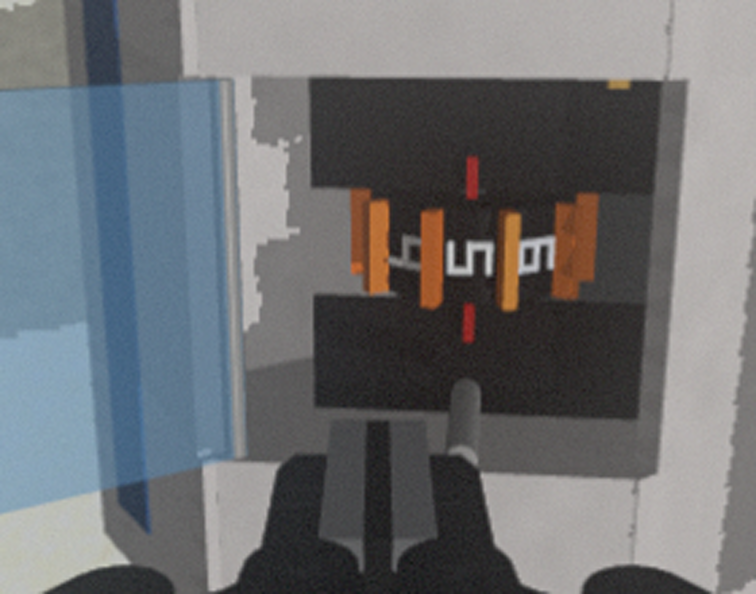

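Hatch lies open, 5 stands at the marks (470,257 in the crop), 6 is next up the slope. Two strokes are needed, and I'll check after the first.

```bash
cat >> h.py <<'E'
def stroke(arm,lean,xe=-3.5,z=32):
    q=Q(lean,1)
    arm.move_pose(W(24,0,85),q); h=arm.line_to(W(24,0,z),vel=70,until_force=8); o=arm.get_obs(); print("down",h,inv(o["ee_pos"]).round(1))
    if h: arm.line_to(W(24,0,85)); return False
    h=arm.line_to(W(xe,0,z),vel=35,until_force=15); o=arm.get_obs(); print("swept",h,inv(o["ee_pos"]).round(1),o["contact_force"].round(1))
    arm.line_to(W(xe+1.5 if not h else inv(o["ee_pos"])[0]+1.5,0,z),vel=40); arm.line_to(W(xe+2,0,85),vel=100)
    return not h
E
python3 - <<'E'
from station import arm
from h import *
for lean in(38,37,36,35,34):
    if all(arm.inverse_kinematics(W(x,0,32),Q(lean)) is not None for x in(24,-3.5,-6)): break
print(lean)
stroke(arm,lean)
arm.move_pose(W(-10,0,170),Q(34,1)); arm.wait(.2)
im=arm.snapshot("wrist")[:,:,::-1]; cv2.imwrite("pics/w4.png",cv2.resize(im[130:350,180:460],None,fx=2.7,fy=2.7,interpolation=cv2.INTER_CUBIC))
print(arm.get_obs()["time"])
E
```

```text
37
down False [24.1 -0.  32.2]
swept False [-3.5  0.1 32. ] [-0.9  0.6  1.8]
14.4
```

View pics/w4.png

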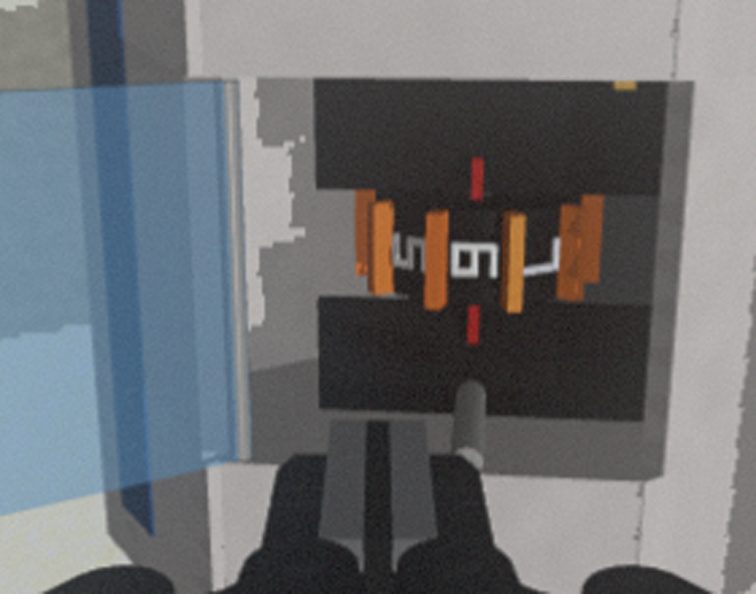

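The wheel moved exactly one digit: 6 is at the marks (473,259) and 7 is next. One more stroke, then I withdraw and check with the wrist and side views.

```bash
python3 - <<'E'
from station import arm
from h import *
stroke(arm,37)
arm.move_pose(W(-10,0,170),Q(34,1)); arm.wait(.5)
im=arm.snapshot("wrist")[:,:,::-1]
a=cv2.resize(im[130:330,180:460],None,fx=2,fy=2,interpolation=cv2.INTER_CUBIC)
arm.move_pose(W(-10,0,240),Q(20,1))
sd=arm.snapshot("side")[:,:,::-1]; b=cv2.resize(sd[110:310,200:480],None,fx=2,fy=2,interpolation=cv2.INTER_CUBIC)
cv2.imwrite("pics/w5.png",cv2.resize(np.hstack([a,b]),(800,286))); cv2.imwrite("pics/w5b.png",np.vstack([a[:,:560],b])[:,:560][:600] if 0 else b)
cv2.imwrite("pics/w5a.png",a)
print(arm.get_obs()["time"])
E
```

```text
down False [24.1  0.  32.2]
swept False [-3.6  0.1 32. ] [-0.2  0.9  2.9]
19.2
```

View pics/w5a.png

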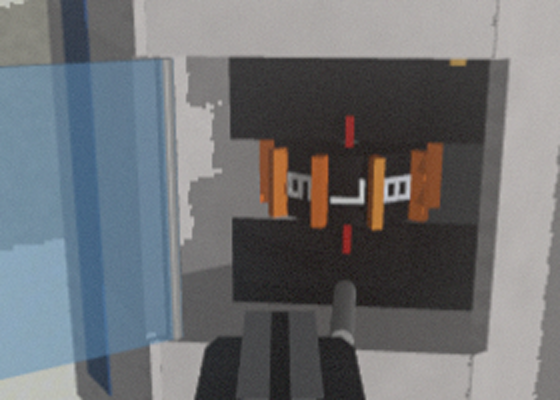

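View pics/w5b.png

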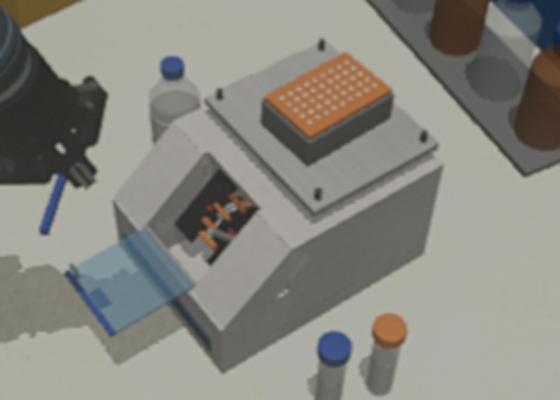

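The 7 is in line with the marks (347,190) and centred between its ribs. The hatch is level and fully open, the rack, tubes and bottle look undisturbed, and the arm is clear.

```bash
python3 -c "
from station import arm
print(arm.sign_off())"
```

```text
the job is handed in; nothing more can be done
None
```

Job handed in at about 19 s: the hatch is fully open, the wheel stands clicked home at 7, and the rack, tubes and bottle look undisturbed in the last picture; I did not check the marker and well plate separately.

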